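# Blow out the bore of an offset lever

### The arm

A 6-joint arm with a two-finger parallel gripper is mounted at the origin on a cart in front of the work surface, level with it; the furniture and walls round the work are solid. World frame = base frame: x ahead of the robot, y to its left, z up, the work surface at z = 0. Lengths are in m, angles in rad, forces in N, time in s.
With the tool pointing down it reaches from about 0.35 to 0.975 m from the base axis. Payload 4.9 kg.
Tool frame: the origin (TCP) lies midway between the tips of the shut fingers; the grasp point (between the pads) lies 19 mm behind it; z points along the fingers, y is the line along which they close (so a half turn about z gives the same grasp; the last joint's range is limited). The gripper opens to 85 mm and grips with 20 to 120 N. Pads are 22 mm wide; open, the fingers measure 114 mm over their backs; the gripper's body (76 mm by 85 mm) begins 54 mm behind the grasp point. The pads swing forward as they close: fully open they stand 13 mm farther back than shut.
Start: joints at [-1.23, 0.053, 1.613, -0, 1.476, -0.119], TCP at [0.277, -0.56, 0.231] pointing down, gripper open.
Joint ranges: [-3.01, 3.01], [-1.01, 2.22], [0.06, 2.58], [-1.02, 4.17], [0.09, 2.62], [-3.14, 3.14]. Speed limits (rad/s): [2.57, 2.57, 3.14, 3.14, 3.14, 3.14].

### API

Orientations are given as a unit quaternion [w, x, y, z].
In Python, from plant import manip gives the robot as it stands.
- The arm moves only by the tool carry_out, never from a script. Its argument "moves" is a list of rows, each a list of 7 numbers: the opening, from 0 (shut) to 1 (fully open), then the shift along the tool's x, y, z normalised to -1 to 1, where 1 is 0.4 m, then the turn, a rotation vector about the tool's x, y, z normalised to -1 to 1, where 1 is 0.5 rad. In form: [[grip, dx, dy, dz, rx, ry, rz], ...]. A call has 1 to 8 rows; each row is the pose to reach, as a shift and turn from the pose commanded when the call began, along the tool's axes at that moment; what a row does not reach only later rows make up. A row lasts 1/12 s, in which the tool goes at most 41.7 mm and 7.16 degrees, less where a joint would pass 70% of its speed; a pose out of reach is approached as far as the arm can. A call with a number of a shift or a turn outside -1 to 1 is refused whole. A call with a gripper value outside its range is refused whole. The fingers move at their own pace and stop on an object; the grip force is fixed at half the most. Time passes only in rows, so rows that repeat a pose let the fingers close. It gives the time, the measured TCP pose, the force and the opening at its end, in the units of the state.
- manip.state(): the state, without advancing time (a new reading comes with each control period).
- manip.grab_frame(name): name is "scene" or "top" or "wrist"; returns the picture (384x512x3 uint8, red, green, blue); there is no depth.
- manip.camera_info(name): a dict with "intrinsics" (3x3 intrinsics, pixels), "extrinsics" (4x4, takes a point from world to camera coordinates). Camera axes: x right, y down, z forward; pixel columns grow to the right and rows downward; lengths in m; the calibration is good to about 2 mm. The wrist camera is an equidistant fisheye: a pixel r from the principal point sees the ray r / f radians off the axis. A picture is of the moment at which its call begins: read the wrist's pose just before it. camera_info takes no time and is no camera call; for the wrist camera it gives the pose at the moment of the call.
- manip.job_done(): hands the job in, once; it reports no verdict.
The state is a dict: "time": time; "joint_pos": joint angles; "joint_vel": joint speeds; "joint_efforts": joint torques, N m; "tool_pos": TCP position; "tool_rot": TCP orientation; "contact_force": force on the tool from outside, world axes, zero at the start; "ft_torque": the same for the moment, N m; "gripper_width": opening from 0.0 (shut) to 1.0 (fully open).
Only numpy, scipy, OpenCV 4.12 (cv2) and the standard library are available. Lean on these libraries where they do the work, as an engineer would, in place of code of your own. Each camera call takes 0.05 s, during which the arm holds its last target. There are 200 camera calls.

### The job

The bore of the offset lever is full of grinding grit, so at the bench's compressed-air blow-off station first set the ball valve half open (handle at 45 degrees, midway between shut, across the pipe, and fully open, along it) and let go of it. Then take the lever across its flat bar at its balance point, lift it level and carry it, without tipping it or knocking it against the station, until the bore of the big boss is centred over the upright nozzle with its underside about 25 mm above the nozzle tip. Finish there still holding the lever steady and level in the gripper in the air stream (do not put it down or let go), the valve still half open and the other things on the bench left where they lay.

Things in the scene. Friction and masses are not known exactly. Their poses are not given: they have to be found in the camera images.
- air_stand: The blow-off station, fixed to the bench: two round flanges 165 mm apart (31 and 28 mm radius), a horizontal steel pipe between two risers with its axis 52 mm above the bench, a brass ball valve in the middle of the pipe and an upright tapered brass nozzle at one end. Origin on the bench directly under the valve stem; its x axis runs along the pipe towards the nozzle, z up. The nozzle stands at x = +80 mm, the inlet riser (top at 67 mm) at x = -85 mm.
- nozzle_tip (a point): Centre of the nozzle's mouth, the highest point of the station, 122 mm above the bench; the mouth is 9 mm across, the nozzle widens to a hexagon 24 mm across 26 mm lower. The jet would go straight up from here.
- valve_stem (a point): Point on the vertical axis about which the valve handle turns, 90 mm above the bench.
- valve_handle (a joint): Opening angle of the ball valve in rad: 0 shut (handle across the pipe, along the station's +y), 0.785 half open, 1.571 fully open (handle along the pipe, over the inlet riser, station's -x). It grows counter-clockwise seen from above. Friction holds it where it is left; it takes about 3 N at the grip to turn.
- handle_grip (a point): Middle of the black sleeve on the end of the valve's lever handle, 72 mm from the stem axis and 87 mm above the bench. The sleeve is 56 mm long, 18 mm wide and 12 mm tall (81 to 93 mm above the bench); this point's y axis points along the handle away from the stem.
- lever: The offset lever, a loose weldment of plain steel, 0.7 to 1.0 kg, lying on the bench: a heavy boss 50 mm across, 40 mm tall with an upright through bore 24 mm wide; a flat bar on edge 10 mm thick and 26 mm tall (7 to 33 mm above its underside) running 185 mm to a small pin eye 20 mm across, 40 mm tall, whose axis is 210 mm from the bore axis. Origin on the bore axis at the underside; x points along the bar to the eye, z up.
- lever_balance (a point): The lever's balance point (centre of mass), inside the flat bar at half its height, 57 mm from the bore axis along the bar, 20 mm above the underside. The 10 mm thick bar is gripped here, across its thickness; the boss's wall is 32 mm away along the bar.
- lever_bore (a point): Centre of the bore of the big boss at the lever's underside; z along the bore.
- file_flat: Bystander, to be left alone: flat file with a wooden handle, 318 mm long, lying in front on the left. Origin at the centre of its underside.
- pipe_nipple_2: Bystander, to be left alone: short bevelled pipe stub standing on end, 42 mm across, 45 mm tall, in front of the air station. Origin at the centre of its underside.
- bolt_m16_1: Bystander, to be left alone: hexagon bolt, 59 mm long, lying on its side near the front edge of the bench. Origin at the centre of its underside.
- angle_a: Bystander, to be left alone: small welded angle, 42 x 55 x 42 mm, near the robot on the right. Origin at the centre of its underside.
- nut_m16_1: Bystander, to be left alone: hexagon nut, 27 mm across, 13 mm tall, near the robot. Origin at the centre of its underside.
- fillet_gauge: Bystander, to be left alone: fan of thin steel weld gauges, 52 x 84 x 9 mm, lying flat behind the gap between lever and station. Origin at the centre of its underside.

How it is judged:
On the way, in this order (a step that is already met when the one before it is completed fails the run):
1. the valve is half open (45 degrees, give or take 8) and let go of (value of joint valve_handle between 0.645 and 0.925 rad and contact force between the fingers and air_stand below 0.1 N), for 0.3 s.
2. the lever is gripped at its balance point and lifted level off the bench (angle between lever_balance's own z axis and vertical below 0.1 rad and horizontal distance between the grasp point and lever_balance below 0.022 m and contact force between the fingers and lever above 2 N and height (world z) of lever_bore above 0.03 m), for 0.2 s.
At the end, for the whole second after the job is handed in: Lever still, in the gripper alone, gripped within 22 mm of its balance point, level within 0.1 rad; bore centre within 10 mm sideways of the nozzle axis, underside 10 to 45 mm above the nozzle tip; valve at 45 degrees, give or take 8 (0.645 to 0.925 rad) (value of joint valve_handle between 0.645 and 0.925 rad and angle between lever_balance's own z axis and vertical below 0.1 rad and horizontal distance between the grasp point and lever_balance below 0.022 m and contact force between the fingers and lever above 2 N and horizontal distance between lever_bore and nozzle_tip below 0.01 m and z of lever_bore in the frame of nozzle_tip between 0.01 and 0.045 m and contact force between lever and air_stand below 0.1 N and linear speed of lever below 0.02 m/s and angular speed of lever below 0.1 rad/s); the arm keeps its last pose, push and grip.
It fails at once if the lever is tipped by more than 0.3 rad (angle between lever_balance's own z axis and vertical above 0.3 rad).
It fails at once if the lever is knocked against the station (more than 5 N) (contact force between lever and air_stand above 5 N).
It fails at once if another thing on the bench is shifted by more than 30 mm (distance of any of file_flat, pipe_nipple_2, bolt_m16_1, angle_a, nut_m16_1, fillet_gauge from where it was at the start of the episode above 0.03 m).
It also fails if it takes over 54 s, if anything falls off the work surface, if the arm or the gripper's body presses on something with over 40 N, if the wrist force passes 120 N, or if a joint passes its speed limit or range.

## Working session

There is one attempt and no reset: what is moved stays moved. The work goes in short steps, Python scripts to look and compute and a tool call to move; the robot and the scene stay as the last step left them, time stands still between calls to the robot, and variables do not carry over. Pictures are saved under pics/ and viewed, on a budget of 10 in all, crops included, one or two more only if the job needs it, and the job is handed in when it is done.

Besides the shell and the picture viewer there is one more tool, called after "Emit:" as a command line: name --pt "numbers of a row" for each row, then --argument value for the rest. carry_out: Moves the arm, as the interface text tells. Scaled input: -1 to 1 covers 0.4 m each way for a shift and 0.5 rad each way for a turn. Its arguments: {"type":"object","properties":{"moves":{"type":"array"}},"required":["moves"]}

```bash
ls; mkdir -p pics; python3 - <<'E'
from plant import manip
import cv2,numpy as np
for n in("scene","top"):
    c=manip.camera_info(n);print(n,np.round(c["intrinsics"],1).tolist(),np.round(c["extrinsics"],3).tolist())
    im=manip.grab_frame(n);cv2.imwrite(f"pics/{n}0.png",im[:,:,::-1])
print(manip.state())
E
```

```text
pics
scene [[497.4, 0.0, 252.7], [0.0, 497.4, 198.8], [0.0, 0.0, 1.0]] [[-0.82, -0.573, -0.013, 0.527], [-0.397, 0.585, -0.708, 0.155], [0.413, -0.575, -0.707, 1.2], [0.0, 0.0, 0.0, 1.0]]
top [[400.8, 0.0, 253.9], [0.0, 400.8, 190.5], [0.0, 0.0, 1.0]] [[0.007, -1.0, 0.031, 0.177], [-0.995, -0.01, -0.103, 0.542], [0.104, -0.03, -0.994, 0.927], [0.0, 0.0, 0.0, 1.0]]
{'time': 0.1, 'joint_pos': array([-1.22997498e+00,  5.33316024e-02,  1.61416734e+00, -1.70192097e-05,
        1.47598584e+00, -1.18951192e-01]), 'joint_vel': array([-5.39224627e-04,  6.14481524e-04, -3.59174597e-03,  6.53611508e-05,
       -4.30693997e-04, -8.30688283e-04]), 'joint_efforts': array([-6.07759739e-04, -3.94906282e+01, -3.71363032e+01, -9.08789434e-05,
        3.91087029e-03,  4.40383431e-06]), 'tool_pos': array([ 0.27717343, -0.55954806,  0.23015432]), 'tool_rot': array([-9.39309908e-04,  9.73691695e-01,  2.27867478e-01, -1.13155004e-04]), 'contact_force': array([-0.80345598, -0.02274737, -0.06815346]), 'ft_torque': array([ 0.05124814, -0.00344705, -0.00323448]), 'gripper_width': 1.0030105190729466}
```

View pics/top0.png

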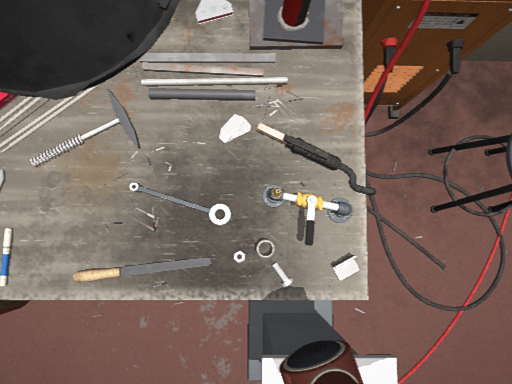

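View pics/scene0.png

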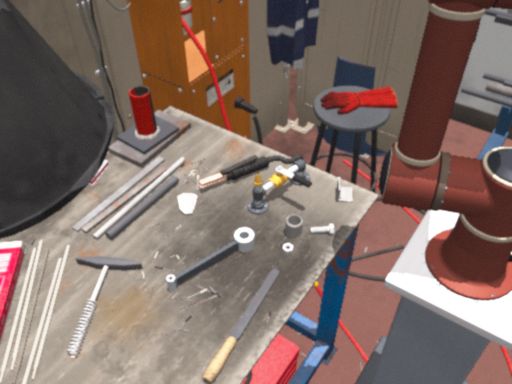

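Top view: the boss is near (220,214), the eye near (134,187), the nozzle near (275,191), the stem near (311,201), and the handle sleeve near (309,232), so the valve is shut. I'll measure these more precisely next.

```bash
cat > h.py <<'E'
import numpy as np,cv2
from plant import manip
def ray(c,uv):
    K=np.array(c["intrinsics"]);T=np.array(c["extrinsics"]);R=T[:3,:3]
    x=(uv[0]-K[0,2])/K[0,0];y=(uv[1]-K[1,2])/K[1,1]
    d=np.array([x,y,1.])
    if c.get("fish"):
        r=np.hypot(x,y);d=np.array([x/r*np.sin(r),y/r*np.sin(r),np.cos(r)]) if r>1e-9 else np.array([0,0,1.])
    return -R.T@T[:3,3],R.T@d
def onz(c,uv,z):
    o,d=ray(c,uv);return o+d*(z-o[2])/d[2]
def proj(c,p):
    K=np.array(c["intrinsics"]);T=np.array(c["extrinsics"]);q=T[:3,:3]@p+T[:3,3]
    if c.get("fish"):
        s=np.hypot(q[0],q[1]);t=np.arctan2(s,q[2]);q=np.array([q[0]/s*t,q[1]/s*t,1])
    q=K@(q/q[2]);return q[:2]
def Rq(q):
    from scipy.spatial.transform import Rotation as R
    return R.from_quat([q[1],q[2],q[3],q[0]]).as_matrix()
E
python3 - <<'E'
from h import *
c=manip.camera_info("top")
im=cv2.imread("pics/top0.png");h=cv2.cvtColor(im,cv2.COLOR_BGR2HSV)
def blob(m,x0,y0,x1,y1,name):
    k=np.zeros_like(m);k[y0:y1,x0:x1]=m[y0:y1,x0:x1]
    n,l,s,ce=cv2.connectedComponentsWithStats(k)
    for i in range(1,n):
        if s[i,4]>15: print(name,s[i].tolist(),ce[i].round(1))
w=((h[:,:,2]>190)&(h[:,:,1]<50)).astype('u1')*255
blob(w,200,195,240,235,"boss");blob(w,122,178,145,197,"eye")
d=((h[:,:,2]<60)).astype('u1')*255
blob(d,295,205,325,250,"sleeve")
g=((h[:,:,1]>130)&(h[:,:,2]>60)).astype('u1')*255
blob(g,262,180,335,215,"brass")
for n,uv,z in [("boss",(220,214),.04),("eye",(134,187),.04),("nozz",(275.5,190),.122),("sleeve",(309,232),.093),("stem",(311,201),.095),("inlet",(345,209),.067),("nip",(265,247),.045)]:
    print(n,onz(c,uv,z).round(3))
crop=im[160:280,110:370];a=cv2.resize(crop,None,fx=3,fy=3,interpolation=cv2.INTER_CUBIC)
cv2.imwrite("pics/crop.png",a)
E
```

```text
boss [209, 204, 22, 21, 273] [219.5 213.9]
eye [129, 183, 9, 8, 45] [133.1 186.2]
sleeve [306, 221, 8, 24, 116] [309.  233.2]
brass [273, 188, 8, 9, 25] [275.9 193. ]
brass [296, 193, 17, 15, 136] [302.1 199.4]
brass [314, 195, 10, 15, 81] [319.  202.6]
boss [0.483 0.26  0.04 ]
eye [0.544 0.46  0.04 ]
nozz [0.532 0.138 0.122]
sleeve [0.443 0.062 0.093]
stem [0.511 0.058 0.095]
inlet [ 0.496 -0.025  0.067]
nip [0.408 0.156 0.045]
```

View pics/crop.png

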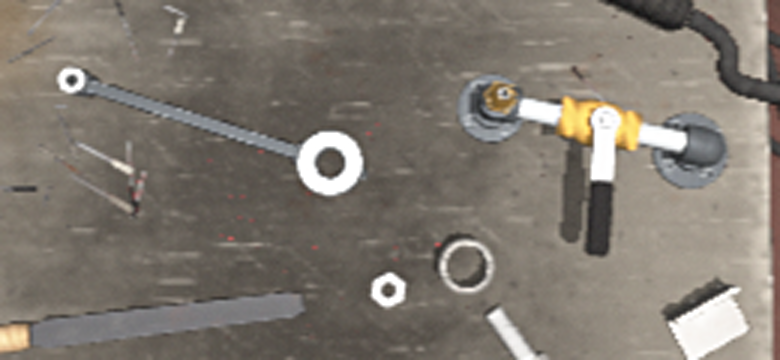

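The top view holds together: bore to eye measures 209 mm (210 given) and stem to grip about 70 mm (72 given). I'll move towards the station.

Emit:
carry_out --pt "0 0.53 -0.64 0 0 0 -1" --pt "0 0.53 -0.64 0 0 0 -1" --pt "0 0.53 -0.64 0 0 0 -1" --pt "0 0.53 -0.64 0 0 0 -1" --pt "0 0.53 -0.64 0 0 0 -1" --pt "0 0.53 -0.64 0 0 0 -1" --pt "0 0.53 -0.64 0 0 0 -1" --pt "0 0.53 -0.64 0 0 0 -1"

```text
time: 0.77
tool_pos: [0.3535, -0.2344, 0.2307]
tool_rot: [-0.0, 0.887, 0.461, 0.0]
contact_force: [2.5, 0.2, 0.6]
gripper_width: -0.004
```

Emit:
carry_out --pt "0 0.85 -0.36 0 0 0 -1" --pt "0 0.85 -0.36 0 0 0 -1" --pt "0 0.85 -0.36 0 0 0 -1" --pt "0 0.85 -0.36 0 0 0 -1" --pt "0 0.85 -0.36 0 0 0 -1" --pt "0 0.85 -0.36 0 0 0 -1" --pt "0 0.85 -0.36 0 0 0 -1" --pt "0 0.85 -0.36 0 0 0 -1"

```text
time: 1.43
tool_pos: [0.423, 0.0916, 0.2311]
tool_rot: [0.0, 0.745, 0.667, 0.0]
contact_force: [1.4, -1.0, 0.1]
gripper_width: -0.001
```

```bash
python3 - <<'E'
from h import *
c=manip.camera_info("wrist");print(np.round(c["intrinsics"],1).tolist())
im=manip.grab_frame("wrist");cv2.imwrite("pics/w1.png",im[:,:,::-1])
np.save("w1.npy",[c["extrinsics"]]);s=manip.state();print(s["tool_pos"],s["tool_rot"])
c["fish"]=1
for p in [(.483,.26,.04),(.544,.46,.04),(.530,.135,.122),(.443,.062,.093),(.512,.058,.095)]:print(p,proj(c,np.array(p)).round())
E
```

```text
[[297.3, 0.0, 255.9], [0.0, 297.3, 188.8], [0.0, 0.0, 1.0]]
[0.42326243 0.09821571 0.23104167] [-0.00203362  0.74247107  0.66987168  0.00212429]
(0.483, 0.26, 0.04) [292.  16.]
(0.544, 0.46, 0.04) [ 318. -116.]
(0.53, 0.135, 0.122) [370. 127.]
(0.443, 0.062, 0.093) [279. 204.]
(0.512, 0.058, 0.095) [346. 201.]
```

View pics/w1.png

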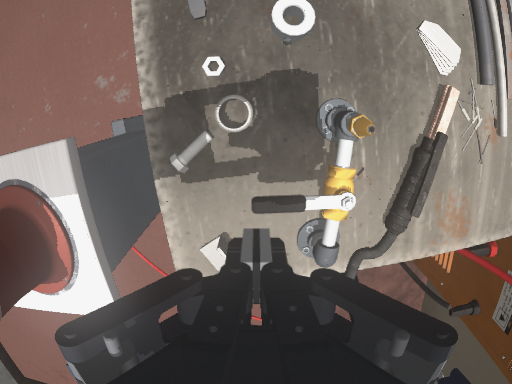

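In the wrist view the nozzle tip is at (371,129), the stem at (347,201), the sleeve centre at (278,204), the inlet top at (326,252) and the boss at (293,17). All are within about 2 px of the predictions, so I'll refine the numbers.

```bash
python3 - <<'E'
from h import *
c=manip.camera_info("wrist");c["fish"]=1;c["extrinsics"]=np.load("w1.npy")[0]
P={}
for n,uv,z in [("noz",(371,128.5),.122),("stem",(347,201),.097),("sl",(278,204),.093),("slEnd",(252.5,204.5),.09),("slStart",(305,203),.09),("inl",(326,252),.067),("boss",(293.5,17),.04)]:
    P[n]=onz(c,uv,z);print(n,P[n].round(4))
a=lambda p,q:np.degrees(np.arctan2(*(P[q]-P[p])[[1,0]]))
print("station yaw",a("inl","noz"),a("stem","noz"),"handle",a("stem","slEnd"),a("stem","sl"))
print(np.linalg.norm((P["noz"]-P["stem"])[:2]),np.linalg.norm((P["noz"]-P["inl"])[:2]),np.linalg.norm((P["sl"]-P["stem"])[:2]))
E
```

```text
noz [0.5308 0.1337 0.122 ]
stem [0.513  0.0588 0.097 ]
sl [0.4425 0.0624 0.093 ]
slEnd [0.4169 0.0637 0.09  ]
slStart [0.4703 0.0592 0.09  ]
inl [ 0.4958 -0.0148  0.067 ]
boss [0.484  0.2581 0.04  ]
station yaw 76.76157583960112 76.64678175841406 handle 177.0959925032884 177.05834126231724
0.0769643176876167 0.15252013033723394 0.0705557829522848
```

Emit:
carry_out --pt "0 0.01 0.05 0.1 0 0 0" --pt "0 0.01 0.05 0.2 0 0 0" --pt "0 0.01 0.05 0.3 0 0 0" --pt "0 0.01 0.05 0.39 0 0 0" --pt "0 0.01 0.05 0.39 0 0 0" --pt "0 0.01 0.05 0.39 0 0 0"

```text
time: 1.98
tool_pos: [0.4415, 0.0911, 0.0733]
tool_rot: [-0.002, 0.745, 0.667, -0.002]
contact_force: [0.6, -0.1, 0.4]
gripper_width: 0.001
```

Emit:
carry_out --pt "0 -0.015 0.002 0 0 0 -0.1" --pt "0 -0.03 0.003 0 0 0 -0.25" --pt "0 -0.045 0.005 0 0 0 -0.4" --pt "0 -0.06 0.007 0 0 0 -0.55" --pt "0 -0.075 0.009 0 0 0 -0.7" --pt "0 -0.09 0.01 0 0 0 -0.85" --pt "0 -0.105 0.012 0 0 0 -1" --pt "0 -0.11 0.012 0 0 0 -1"

```text
time: 2.65
tool_pos: [0.4459, 0.0469, 0.0789]
tool_rot: [0.002, 0.557, 0.831, 0.002]
contact_force: [0.6, 4.9, 0.4]
gripper_width: 0.003
```

```bash
python3 - <<'E'
from h import *
c=manip.camera_info("wrist");im=manip.grab_frame("wrist");cv2.imwrite("pics/w2.png",im[:,:,::-1])
np.save("w2.npy",[c["extrinsics"]]);c["fish"]=1
s=manip.state();print(s["tool_pos"],s["contact_force"])
S=np.array([.513,.059,.09])
for n,d in(("stem",0),("177",177),("205",205),("212",211.7)):
    t=np.radians(d);print(n,proj(c,S+(d>0)*.1*np.array([np.cos(t),np.sin(t),0])).round())
E
```

```text
[0.44597768 0.04669979 0.07881736] [0.01620558 2.3426741  2.06022924]
stem [375. 272.]
177 [204. 200.]
205 [193. 283.]
212 [198. 300.]
```

View pics/w2.png

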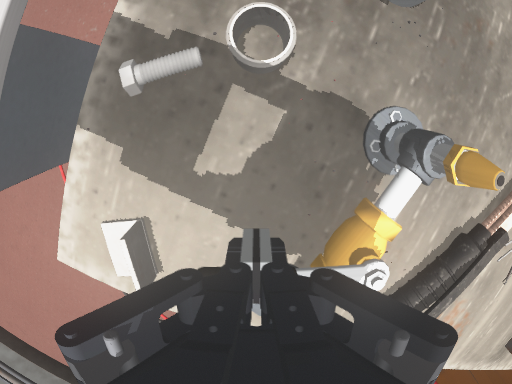

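The view shows the handle turned, with its visible part running from the stem at (375,274) to (300,269), which is roughly 200-205°. I'll nudge it a little further, back off, then measure.

Emit:
carry_out --pt "0 -0.006 -0.006 0.01 0 0 -0.15" --pt "0 -0.012 -0.012 0.01 0 0 -0.3" --pt "0 -0.012 -0.012 0.01 0 0 -0.3" --pt "0 0.04 -0.01 0.01 0 0 -0.3" --pt "0 0.08 -0.01 0 0 0 -0.15" --pt "0 0.1 -0.01 -0.1 0 0 0" --pt "0 0.1 -0.01 -0.2 0 0 0" --pt "0 0.1 -0.01 -0.2 0 0 0"

```text
time: 3.37
tool_pos: [0.4301, 0.0828, 0.1656]
tool_rot: [0.007, 0.558, 0.83, 0.004]
contact_force: [1.3, 0.2, 1.1]
gripper_width: -0.003
```

```bash
python3 - <<'E'
from h import *
c=manip.camera_info("wrist");im=manip.grab_frame("wrist");cv2.imwrite("pics/w3.png",im[:,:,::-1])
np.save("w3.npy",[c["extrinsics"]]);c["fish"]=1
s=manip.state();print(s["tool_pos"],s["tool_rot"],s["contact_force"])
S=np.array([.513,.059,.09])
for n,d in(("stem",0),("177",177),("205",205),("212",211.7)):
    t=np.radians(d);print(n,proj(c,S+(d>0)*.1*np.array([np.cos(t),np.sin(t),0])).round())
E
```

```text
[0.42886574 0.08257647 0.16240873] [0.00573331 0.55806014 0.82977373 0.00340042] [ 0.54745421 -0.03709815 -0.59873448]
stem [333. 256.]
177 [225. 211.]
205 [216. 263.]
212 [219. 274.]
```

View pics/w3.png

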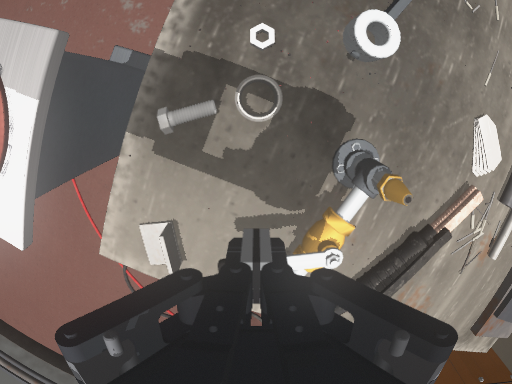

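The gripper hides the sleeve from the wrist camera. I'll move towards the lever and check the valve from the top camera.

Emit:
carry_out --pt "0 0 0 -0.1 0 0 0" --pt "0 0.08 0.07 -0.2 0 0 0.2" --pt "0.6 0.16 0.13 -0.22 0 0 0.4" --pt "0.6 0.24 0.2 -0.22 0 0 0.6" --pt "0.6 0.32 0.27 -0.22 0 0 0.8" --pt "0.6 0.4 0.33 -0.22 0 0 1" --pt "0.6 0.4 0.33 -0.22 0 0 1" --pt "0.6 0.4 0.33 -0.22 0 0 1"

```text
time: 4.08
tool_pos: [0.4864, 0.2829, 0.2429]
tool_rot: [0.0, 0.745, 0.668, -0.0]
contact_force: [-0.4, -0.5, -1.2]
gripper_width: 0.601
```

```bash
python3 - <<'E'
from h import *
ims=[]
for n in("top","wrist"):
    c=manip.camera_info(n);im=manip.grab_frame(n)[:,:,::-1];np.save(n+"4.npy",[c["extrinsics"]]);cv2.imwrite(f"pics/{n}4raw.png",im)
    if n=="wrist":c["fish"]=1
    S=np.array([.513,.059,.09])
    for m,d in(("stem",0),("205",205),("212",211.7),("218",218)):
        t=np.radians(d);print(n,m,proj(c,S+(d>0)*.1*np.array([np.cos(t),np.sin(t),0])).round(1))
    for p in [(.484,.259,.04),(.5,.3135,.033),(.544,.46,.04)]: print(proj(c,np.array(p)).round(1))
    ims.append(im)
s=manip.state();print(s["tool_pos"],s["tool_rot"])
a=cv2.resize(ims[0][170:270,270:370],(384,384),interpolation=cv2.INTER_CUBIC)
b=cv2.resize(ims[1],(412,309))
o=np.zeros((384,796,3),'u1');o[:,:384]=a;o[:309,384:]=b
cv2.imwrite("pics/c4.png",o)
E
```

```text
top stem [310.  200.3]
top 205 [329.5 241.6]
top 212 [334.1 239.1]
top 218 [338.1 236.2]
[220.6 213.6]
[197.5 206.7]
[134.2 187. ]
wrist stem [293.6 332.2]
wrist 205 [232.  356.8]
wrist 212 [236.8 360.9]
wrist 218 [241.9 364.4]
[256. 182.]
[264.3 135. ]
[288.7   9.9]
[0.48600169 0.2801627  0.24287674] [ 2.88262115e-04  7.45249110e-01  6.66785664e-01 -7.47636697e-04]
```

View pics/c4.png

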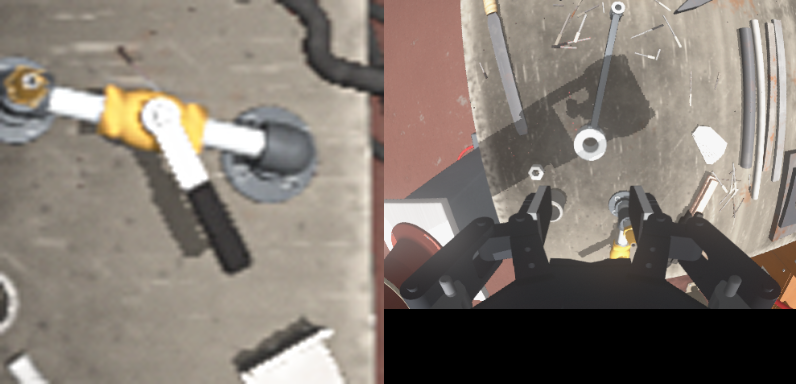

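From the top view the stem is at (311.4,200.2) and the handle end at (331.5,239.8), so the valve is about 36-40° open, near the lower limit. I'll go back and push it about 6° further.

Emit:
carry_out --pt "0 -0.1 -0.01 0 0 0 -0.2" --pt "0 -0.2 -0.03 0 0 0 -0.4" --pt "0 -0.3 -0.04 0 0 0 -0.6" --pt "0 -0.4 -0.05 0 0 0 -0.8" --pt "0 -0.5 -0.06 0.05 0 0 -1" --pt "0 -0.535 -0.07 0.15 0 0 -1" --pt "0 -0.535 -0.07 0.2 0 0 -1" --pt "0 -0.535 -0.07 0.2 0 0 -1"

```text
time: 4.85
tool_pos: [0.43, 0.0685, 0.1574]
tool_rot: [-0.004, 0.559, 0.829, -0.003]
contact_force: [-1.1, 0.4, -1.1]
gripper_width: 0.004
```

Emit:
carry_out --pt "0 0 0 0.1 0 0 0" --pt "0 0 0 0.2 0 0 -0.15" --pt "0 0 0 0.21 0 0 -0.3" --pt "0 0 0 0.21 0 0 -0.3" --pt "0 0 0 0.21 0 0 -0.3"

```text
time: 5.27
tool_pos: [0.4354, 0.0707, 0.0807]
tool_rot: [0.001, 0.494, 0.869, 0.0]
contact_force: [0.6, 0.4, 0.6]
gripper_width: 0.001
```

Emit:
carry_out --pt "0 -0.03 -0.01 0.01 0 0 0" --pt "0 -0.06 -0.02 0.01 0 0 0" --pt "0 -0.075 -0.025 0.01 0 0 0" --pt "0 -0.0875 -0.029 0.01 0 0 0" --pt "0 -0.0875 -0.029 0.01 0 0 0" --pt "0 -0.0875 -0.029 0.01 0 0 0"

```text
time: 5.77
tool_pos: [0.4434, 0.0346, 0.0764]
tool_rot: [0.001, 0.494, 0.87, 0.0]
contact_force: [-0.6, -0.5, -0.2]
gripper_width: 0.002
```

Emit:
carry_out --pt "0 0.04 0 0 0 0 0" --pt "0 0.09 0 0 0 0 0" --pt "0 0.1 0 -0.1 0 0 0" --pt "0 0.12 0 -0.2 0 0 0.2" --pt "0 0.2 0 -0.3 0 0 0.4" --pt "0.6 0.3 0.05 -0.4 0 0 0.6" --pt "0.6 0.4 0.1 -0.4 0 0 0.8" --pt "0.6 0.4 0.1 -0.4 0 0 1"

```text
time: 6.43
tool_pos: [0.3953, 0.1952, 0.239]
tool_rot: [0.001, 0.695, 0.719, 0.003]
contact_force: [0.7, 0.1, -0.6]
gripper_width: 0.419
```

```bash
python3 - <<'E'
from h import *
im=manip.grab_frame("top")[:,:,::-1];cv2.imwrite("pics/t5.png",im)
s=manip.state();print(s["tool_pos"],s["tool_rot"])
c=manip.camera_info("top")
h=cv2.cvtColor(im,cv2.COLOR_BGR2HSV)
for nm,f in(("old",cv2.imread("pics/top4raw.png")),("new",im)):
    h=cv2.cvtColor(f,cv2.COLOR_BGR2HSV);m=(h[:,:,2]<50).astype('u1');k=np.zeros_like(m);k[215:250,305:350]=m[215:250,305:350]
    n,l,st,ce=cv2.connectedComponentsWithStats(k)
    i=1+np.argmax(st[1:,4]);ys,xs=np.where(l==i);v=cv2.fitLine(np.c_[xs,ys].astype('f4'),cv2.DIST_L2,0,.01,.01).ravel()
    p=onz(c,ce[i],.091);q=onz(c,ce[i]+10*v[:2],.091);S=np.array([.513,.059])
    print(nm,st[i],ce[i],p.round(4),np.degrees(np.arctan2(*(p[:2]-S)[::-1]))%360,np.degrees(np.arctan2(*(q-p)[[1,0]]))%180,np.linalg.norm(p[:2]-S))
a=cv2.resize(im[170:270,250:370],(768,640)[0:2])[:600]
cv2.imwrite("pics/c5.png",a[:600,:768])
E
```

```text
[0.39492092 0.19844724 0.23957883] [2.73470677e-04 6.95365453e-01 7.18646276e-01 3.78713386e-03]
old [322 227   9  14  18] [326.22222222 234.33333333] [0.4382 0.024  0.091 ] 205.09985853178813 27.311389226399115 0.08262113280992263
new [305 242   4   8  15] [306.46666667 245.86666667] [0.4128 0.0677 0.091 ] 175.01660922782085 25.312882046298228 0.10058559898267871
```

View pics/c5.png

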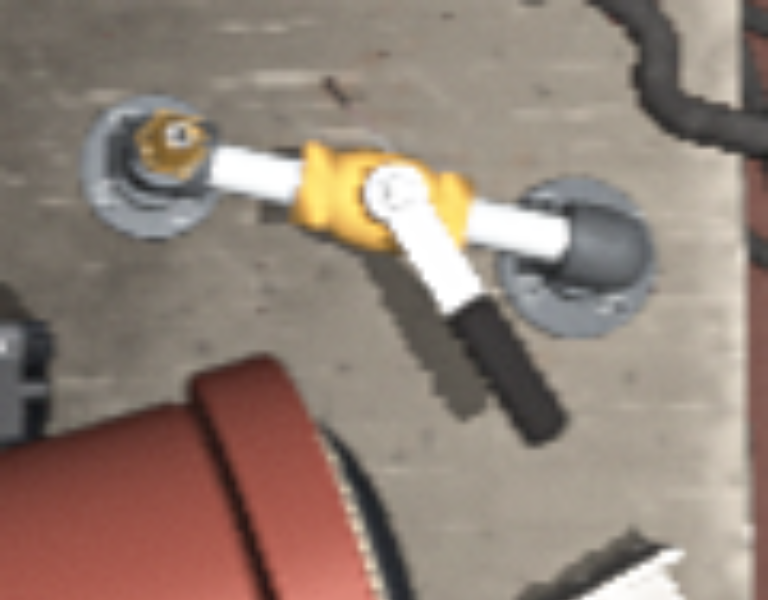

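The handle now makes about 44° with the pipe: the stem is at crop (397,192) and the sleeve end at (545,430). The valve is set and released, so on to the lever.

Emit:
carry_out --pt "0.6 0.1 0.1 0.05 0 0 0.2" --pt "0.6 0.2 0.2 0.1 0 0 0.4" --pt "0.6 0.28 0.27 0.15 0 0 0.65" --pt "0.6 0.28 0.27 0.2 0 0 0.65" --pt "0.6 0.28 0.27 0.2 0 0 0.65" --pt "0.6 0.28 0.27 0.2 0 0 0.65"

```text
time: 6.98
tool_pos: [0.4971, 0.3095, 0.151]
tool_rot: [-0.001, 0.8, 0.6, -0.004]
contact_force: [-0.2, -0.5, 0.0]
gripper_width: 0.601
```

```bash
python3 - <<'E'
from h import *
c=manip.camera_info("wrist");c["fish"]=1
im=manip.grab_frame("wrist")[:,:,::-1];cv2.imwrite("pics/w6.png",im)
s=manip.state();print(s["tool_pos"],s["tool_rot"])
for p in [(.484,.259,.04),(.5,.3135,.033),(.544,.46,.04)]: print(proj(c,np.array(p)).round(1))
np.save("w6.npy",[c["extrinsics"]])
E
```

```text
[0.49737143 0.30904657 0.153201  ] [-2.08363121e-04  8.00282027e-01  5.99619425e-01 -2.27582740e-03]
[257.9 238.2]
[258.1 178.3]
[259.5   5.8]
```

View pics/w6.png

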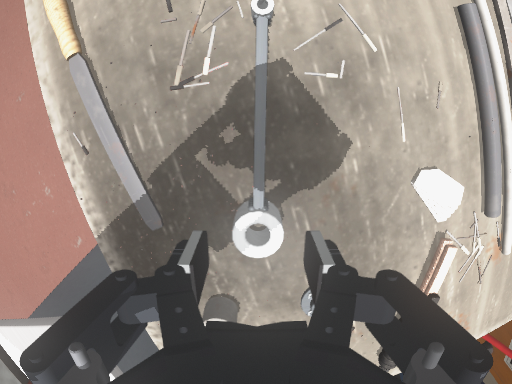

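In the wrist view the boss ring is centred at (259,233) and the eye at (262,6); the bar runs straight up the image between the fingers.

```bash
python3 - <<'E'
from h import *
c=manip.camera_info("wrist");c["fish"]=1;c["extrinsics"]=np.load("w6.npy")[0]
im=cv2.imread("pics/w6.png");h=cv2.cvtColor(im,cv2.COLOR_BGR2HSV);m=((h[:,:,2]>200)&(h[:,:,1]<40)).astype('u1')
def el(x0,y0,x1,y1):
    k=np.zeros_like(m);k[y0:y1,x0:x1]=m[y0:y1,x0:x1]
    cs,_=cv2.findContours(k,cv2.RETR_EXTERNAL,cv2.CHAIN_APPROX_NONE);q=max(cs,key=cv2.contourArea);return cv2.fitEllipse(q)
b=el(225,195,290,265);e=el(245,0,280,20);print(b,e)
B=onz(c,b[0],.04);E=onz(c,(262.5,6),.04);d=E-B
print(B.round(4),E.round(4),np.linalg.norm(d),np.degrees(np.arctan2(d[1],d[0])))
G=B+.057*d/np.linalg.norm(d);print("balance",G.round(4))
s=manip.state();R=Rq(s["tool_rot"]);print("tool yaw",np.degrees(np.arctan2(R[1,0],R[0,0])),"shift tool",R.T@(np.array([G[0],G[1],.008])-s["tool_pos"])/.4)
E
```

```text
((257.64849853515625, 234.33103942871094), (45.7896842956543, 50.21230697631836), 94.71142578125) ((261.2906799316406, 5.206939697265625), (15.557209968566895, 23.737707138061523), 94.55448150634766)
[0.485 0.263 0.04 ] [0.5464 0.4591 0.04  ] 0.20551102710749233 72.61440140282755
balance [0.502  0.3174 0.04  ]
tool yaw 73.6858135264299 shift tool [0.02455451 0.00633554 0.36290359]
```

Emit:
carry_out --pt "0.6 0.02 0.006 0.1 0 0 0" --pt "0.6 0.02 0.006 0.2 0 0 0" --pt "0.6 0.02 0.006 0.27 0 0 0" --pt "0.6 0.02 0.006 0.32 0 0 0" --pt "0.6 0.02 0.006 0.355 0 0 0" --pt "0.6 0.02 0.006 0.36 0 0 0" --pt "0.6 0.02 0.006 0.36 0 0 0"

```text
time: 7.62
tool_pos: [0.5031, 0.3157, 0.0122]
tool_rot: [0.0, 0.801, 0.599, 0.0]
contact_force: [-0.0, 0.4, 0.8]
gripper_width: 0.594
```

Emit:
carry_out --pt "0 0 0 0 0 0 0" --pt "0 0 0 0 0 0 0" --pt "0 0 0 0 0 0 0" --pt "0 0 0 0 0 0 0" --pt "0 0 0 0 0 0 0" --pt "0 0 0 0 0 0 0"

```text
time: 8.12
tool_pos: [0.5032, 0.3169, 0.0134]
tool_rot: [-0.001, 0.801, 0.599, 0.001]
contact_force: [-4.5, -0.1, 6.2]
gripper_width: 0.102
```

The grip sits high on the bar (tips at 13 mm). I'll reopen, go about 6 mm lower and close again.

Emit:
carry_out --pt "0.4 0 0 0 0 0 0" --pt "0.4 0 0 0 0 0 0" --pt "0.4 0 0 0 0 0 0" --pt "0.4 0 0 0.015 0 0 0" --pt "0.4 0 0 0.015 0 0 0" --pt "0.4 0 0 0.015 0 0 0"

```text
time: 8.62
tool_pos: [0.5024, 0.3156, 0.0045]
tool_rot: [-0.0, 0.801, 0.599, -0.001]
contact_force: [-0.3, 0.2, 0.5]
gripper_width: 0.402
```

Emit:
carry_out --pt "0 0 0 0 0 0 0" --pt "0 0 0 0 0 0 0" --pt "0 0 0 0 0 0 0" --pt "0 0 0 0 0 0 0" --pt "0 0 0 0 0 0 0" --pt "0 0 0 0 0 0 0"

```text
time: 9.12
tool_pos: [0.503, 0.3159, 0.0053]
tool_rot: [0.0, 0.801, 0.599, 0.0]
contact_force: [0.7, 0.4, 0.0]
gripper_width: 0.106
```

Good grip. I'll lift slowly, hold, and look.

Emit:
carry_out --pt "0 0 0 -0.02 0 0 0" --pt "0 0 0 -0.05 0 0 0" --pt "0 0 0 -0.08 0 0 0" --pt "0 0 0 -0.12 0 0 0" --pt "0 0 0 -0.15 0 0 0" --pt "0 0 0 -0.15 0 0 0" --pt "0 0 0 -0.15 0 0 0" --pt "0 0 0 -0.15 0 0 0"

```text
time: 9.78
tool_pos: [0.5023, 0.3156, 0.0647]
tool_rot: [-0.0, 0.801, 0.599, -0.001]
contact_force: [-0.0, -0.1, -9.6]
gripper_width: 0.104
```

Emit:
carry_out --pt "0 0 0 -0.05 0 0 0" --pt "0 0 0 -0.1 0 0 0" --pt "0 0 0 -0.15 0 0 0" --pt "0 0 0 -0.2 0 0 0" --pt "0 0 0 -0.25 0 0 0" --pt "0 0 0 -0.27 0 0 0" --pt "0 0 0 -0.27 0 0 0" --pt "0 0 0 -0.27 0 0 0"

```text
time: 10.45
tool_pos: [0.5025, 0.3156, 0.1721]
tool_rot: [-0.0, 0.801, 0.599, -0.001]
contact_force: [-0.2, -0.7, -10.3]
gripper_width: 0.103
```

```bash
python3 - <<'E'
from h import *
s=manip.state();print(s["tool_pos"],s["tool_rot"],s["contact_force"],s["ft_torque"])
o=[]
for n in("scene","wrist"):
    c=manip.camera_info(n);c["fish"]=n=="wrist";im=manip.grab_frame(n)[:,:,::-1];cv2.imwrite(f"pics/{n}7.png",im);np.save(n+"7.npy",[c["extrinsics"]])
    o.append(im)
cv2.imwrite("pics/c7.png",np.hstack([cv2.resize(o[0][130:330,140:340],(400,400)),cv2.resize(o[1],(400,300))[:, :] if 0 else cv2.copyMakeBorder(cv2.resize(o[1],(400,300)),0,100,0,0,0)]))
E
```

```text
[0.50246993 0.31564627 0.17210575] [-1.49733302e-04  8.00679424e-01  5.99092604e-01 -6.99218795e-04] [ -0.16356664  -0.67963736 -10.25288896] [-0.02102401  0.02878686 -0.03842806]
```

View pics/c7.png

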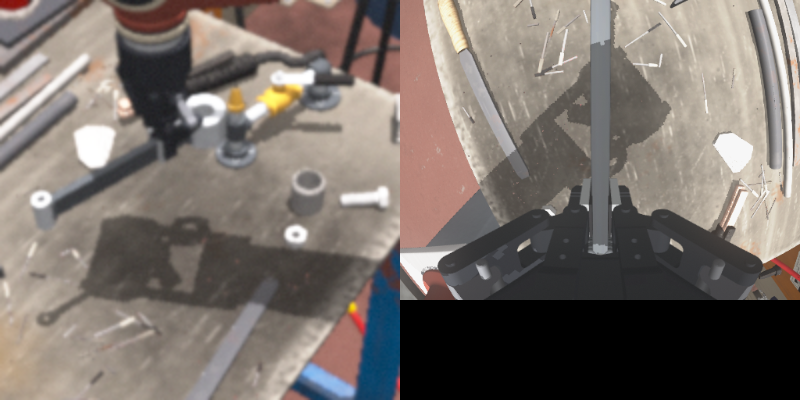

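The scene view shows the lever level and off the bench. The moment is near zero, so the grip is at the balance point. I'll carry it over the nozzle at this height.

Emit:
carry_out --pt "0 -0.02 0.015 0 0 0 0" --pt "0 -0.06 0.045 0 0 0 0" --pt "0 -0.1 0.075 0 0 0 0" --pt "0 -0.14 0.1 0 0 0 0" --pt "0 -0.18 0.13 0 0 0 0" --pt "0 -0.22 0.16 0 0 0 0" --pt "0 -0.25 0.18 0 0 0 0" --pt "0 -0.265 0.19 0 0 0 0"

```text
time: 11.22
tool_pos: [0.5459, 0.1902, 0.1718]
tool_rot: [0.0, 0.801, 0.598, -0.001]
contact_force: [0.2, 0.3, -9.7]
gripper_width: 0.107
```

Emit:
carry_out --pt "0 -0.004 0.003 0.01 0 0 0" --pt "0 -0.008 0.006 0.02 0 0 0" --pt "0 -0.008 0.006 0.02 0 0 0" --pt "0 -0.008 0.006 0.02 0 0 0"

```text
time: 11.55
tool_pos: [0.5465, 0.1895, 0.1642]
tool_rot: [-0.001, 0.8, 0.599, -0.001]
contact_force: [0.3, 0.2, -9.5]
gripper_width: 0.108
```

```bash
python3 - <<'E'
from h import *
s=manip.state();print(s["tool_pos"],s["tool_rot"],s["contact_force"])
p=s["tool_pos"];print("bore est",p[0]-.057*.282,p[1]-.057*.959)
o=[]
for n,w in(("top",(240,160,340,260)),("scene",(200,130,320,250))):
    im=manip.grab_frame(n)[:,:,::-1];cv2.imwrite(f"pics/{n}8.png",im)
    o.append(cv2.resize(im[w[1]:w[3],w[0]:w[2]],(400,400),interpolation=cv2.INTER_CUBIC))
    c=manip.camera_info(n)
    for q in[(.531,.134,.122),(.531,.134,p[2]-.005),(.531,.134,p[2]+.035)]:print(n,proj(c,np.array(q)).round(1),((proj(c,np.array(q))-w[:2])*400/(w[2]-w[0])).round())
cv2.imwrite("pics/c8.png",np.hstack(o))
E
```

```text
[0.54649155 0.18952746 0.1641743 ] [-6.28511939e-04  8.00445573e-01  5.99404533e-01 -8.34702564e-04] [ 0.30953338  0.16200733 -9.45375377]
bore est 0.5304175494645205 0.13486446209641112
top [277.6 190.4] [150. 121.]
top [279.2 188.5] [157. 114.]
top [281.1 186.2] [164. 105.]
scene [258.1 173.3] [194. 144.]
scene [258.  162.1] [193. 107.]
scene [257.9 149.5] [193.  65.]
```

View pics/c8.png

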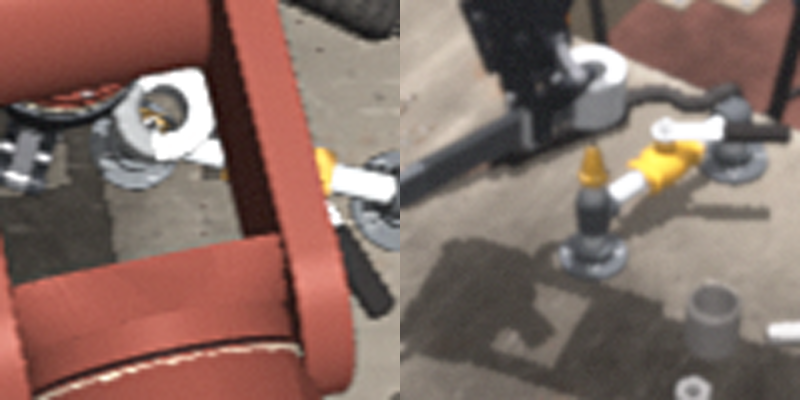

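Both views agree with the projections: the top view has the bore at crop (163,107) against a predicted (164,105), with the nozzle visible through it. The scene view has the boss directly above the tip. I'll lower it to 25 mm and settle.

Emit:
carry_out --pt "0 0 0 0.01 0 0 0" --pt "0 0 0 0.02 0 0 0" --pt "0 0 0 0.03 0 0 0" --pt "0 0 0 0.03 0 0 0" --pt "0 0 0 0.03 0 0 0" --pt "0 0 0 0.03 0 0 0" --pt "0 0 0 0.03 0 0 0" --pt "0 0 0 0.03 0 0 0"

```text
time: 12.32
tool_pos: [0.5476, 0.1891, 0.1537]
tool_rot: [0.0, 0.801, 0.599, 0.0]
contact_force: [-0.6, 0.4, -9.6]
gripper_width: 0.1
```

```bash
python3 - <<'E'
from h import *
s=manip.state();p=s["tool_pos"];print(p,s["tool_rot"],s["contact_force"],s["gripper_width"],np.abs(s["joint_vel"]).max())
print("bore",p[0]-.057*.282,p[1]-.057*.959,"clearance",p[2]-.005-.122)
o=[]
for n,w in(("top",(240,160,340,260)),("scene",(200,130,320,250))):
    im=manip.grab_frame(n)[:,:,::-1]
    o.append(cv2.resize(im[w[1]:w[3],w[0]:w[2]],(400,400),interpolation=cv2.INTER_CUBIC))
    c=manip.camera_info(n)
    for q in[(.531,.134,.122),(.531,.134,p[2]+.035)]:print(n,((proj(c,np.array(q))-w[:2])*400/(w[2]-w[0])).round())
cv2.imwrite("pics/c9.png",np.hstack(o))
E
```

```text
[0.54757661 0.18906661 0.15366177] [1.33045878e-04 8.00657460e-01 5.99122293e-01 3.03321133e-04] [-0.55189065  0.44540611 -9.60531495] 0.09951664287112542 0.0021746317162979253
bore 0.5315026061014608 0.13440361251191885 clearance 0.026661768661627894
top [150. 121.]
top [162. 107.]
scene [194. 144.]
scene [193.  76.]
```

View pics/c9.png

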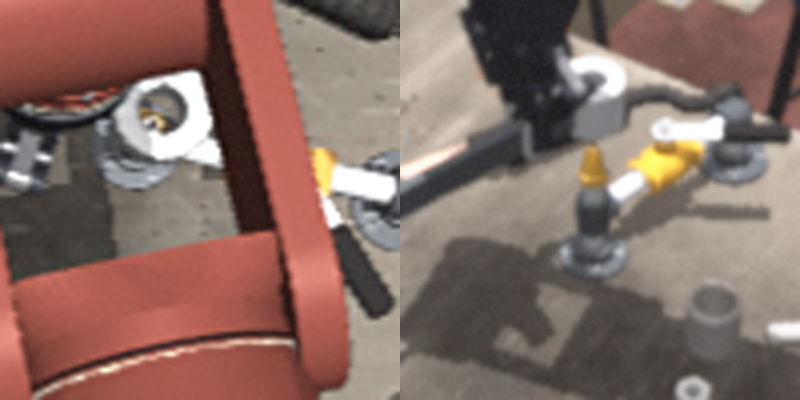

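The lever hangs level over the nozzle. The bore appears at (162,108) in the top crop against a predicted (162,107), the nozzle tip shows through it, and the handle is still half open. Handing in.

```bash
python3 -c "
from plant import manip
print(manip.job_done())"
```

```text
the job is handed in; nothing more can be done
None
```

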